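Put the weighed soap bar away in the drawer of its colour

ROBOT

A 6-joint arm with a two-finger parallel gripper is mounted at the origin on the work surface. World frame = base frame: x ahead of the robot, y to its left, z up, the work surface at z = 0. Lengths are in m, angles in rad, forces in N, time in s.
With the tool pointing down it reaches from about 0.225 to 0.875 m from the base axis. Payload 3.4 kg.
Tool frame: the origin (TCP) lies at the very end of the fingers, on their centre line; the grasp point (between the pads) lies manip.grip_point_offset behind it (manip.grip_point_offset is the distance from the TCP to the grasp point, in m); z points along the fingers, y is the line along which they close (so a half turn about z gives the same grasp; the last joint's range is limited). The gripper opens to 85 mm and grips with 20 to 120 N. Pads are 22 mm wide; open, the fingers measure 114 mm over their backs; the gripper's body (76 mm by 85 mm) begins 54 mm behind the grasp point. The pads swing forward as they close: fully open they stand 13 mm farther back than shut.
Start: joints at [1.189, 0.276, 1.505, -0, 1.361, -0.121], TCP at [0.148, 0.556, 0.231] pointing down, gripper open.
Joint ranges: [-2.89, 2.89], [-0.75, 2.08], [0.22, 2.7], [-1.18, 4.32], [0.11, 2.71], [-2.7, 2.7]. Speed limits (rad/s): [2.57, 2.57, 3.14, 3.14, 3.14, 3.14].

INTERFACE

Orientations are given as a unit quaternion [w, x, y, z].
In Python, from rig import manip gives the robot as it stands.
- The arm moves only by the shell command python3 -m pendant 'ROWS' [FORCE]. ROWS is JSON, a list of rows, each an object of numbers: "jaw": the opening, from -1 (shut) to 1 (fully open); "tx", "ty", "tz": the shift along the world's x, y, z in cm; "ax", "ay", "az": the turn, a rotation vector about the world's x, y, z in degrees. In form: [{"jaw": .., "tx": .., "ty": .., "tz": .., "ax": .., "ay": .., "az": ..}, ...]. A call has 1 to 10 rows; each row is the pose to reach, as a shift and turn from the pose commanded when the call began; what a row does not reach only later rows make up. A row lasts 1/8 s, in which the tool goes at most 62.5 mm and 10.7 degrees, less where a joint would pass 70% of its speed; a pose out of reach is approached as far as the arm can. A call with a gripper value outside its range is refused whole. The fingers move at their own pace and stop on an object; FORCE is the grip in N (left out, the last holds). Time passes only in rows, so rows that repeat a pose let the fingers close. It gives the time, the measured TCP pose, the force, the opening and the grip force at its end, in the units of the state.
- manip.get_state(): the state, without advancing time (a new reading comes with each control period).
- manip.get_image(name): name is "side" or "top" or "wrist"; returns a dict with "pixels" (400x640x3 uint8, blue, green, red), "depth" (400x640 float32, m along the optical axis (not along the pixel's ray), 0 where there is no reading), "fx", "fy", "cx", "cy" (pixels), "D" ([k1, k2, p1, p2, k3] as OpenCV has them; the pictures are not rectified), "pose" (4x4, takes a point from camera to world coordinates). Camera axes: x right, y down, z forward; pixel columns grow to the right and rows downward; lengths in m; the calibration is good to about 2 mm. A picture is of the moment at which its call begins.
- manip.sign_off(): hands the job in; it is judged then, once.
The state is a dict: "clock": time; "qpos": joint angles; "qd": joint speeds; "effort": joint torques, N m; "position": TCP position; "ee_rot": TCP orientation; "contact_force": force on the tool from outside, world axes, zero at the start; "moment": the same for the moment, N m; "width": finger opening in m; "gripper_force": force on a finger pad.
Only numpy, scipy, OpenCV 4.12 (cv2) and the standard library are available. Lean on these libraries where they do the work, as an engineer would, in place of code of your own. Each camera call takes 0.05 s, during which the arm holds its last target. There are 200 camera calls.

TASK

See which soap bar lies on the kitchen scale, the mint green one or the lavender one, and pull the drawer whose front has that colour fully out to its stop. Lay that bar flat on the drawer's floor without dropping it, let go and leave the drawer fully out, as more bars will follow. Leave the bar on the wooden rack, the other drawer, the bottle, the jug and the paddle as they are.

Things in the scene. Friction and masses are not known exactly. Their poses are not given: they have to be found in the camera images.
- mint_bar: mint green rectangular soap bar, 95 (own x) x 52 (own y) x 34 (z) mm, about 0.17 kg, lying flat; origin at the centre of its underside. One of the two bars starts on the scale's steel platform, the other on the wooden rack, at any yaw up to about 1 rad
- mint_cabinet: small fixed light-wood cabinet, 210 (x) x 180 (y) x 95 (z) mm, with one drawer that has a mint green front, and a mint green strip 60 mm deep across its top; origin at the centre of its underside on the table. Its own -x axis points out of the drawer front, roughly towards the robot: the drawer slides along it. The two cabinets stand side by side, either one on the left
- mint_cabinet_drawer0 (a joint): travel in m of the drawer with the mint green front: 0 = shut, 0.142 = fully out at its stop; may start up to 0.02 ajar; about 1 N of friction
- mint_cabinet_drawer0_handle (a point): middle of the steel bar handle of the mint green drawer, moving with it: level round bar 11 mm thick, 101 mm long along the cabinet's y, on two stems 76 mm apart; its axis is 57 mm above the table, 38 mm below the cabinet's top, 35 mm in front of the coloured face (29 mm clear gap behind the bar)
- mint_drawer_floor (a point): point on the inner floor of the mint green drawer, moving with it, 22 mm above the table and 123.5 mm behind the handle bar: the middle of the floor area that lies uncovered when the drawer is fully out (135 mm along the cabinet's x by 138 mm between the side walls); axes as the cabinet's. The walls stand 51 mm above the floor, the coloured front about 60 mm
- lavender_bar: lavender (purple) rectangular soap bar, 95 (own x) x 52 (own y) x 34 (z) mm, about 0.17 kg, lying flat; origin at the centre of its underside. One of the two bars starts on the scale's steel platform, the other on the wooden rack, at any yaw up to about 1 rad
- lavender_cabinet: small fixed light-wood cabinet, 210 (x) x 180 (y) x 95 (z) mm, with one drawer that has a lavender (purple) front, and a lavender (purple) strip 60 mm deep across its top; origin at the centre of its underside on the table. Its own -x axis points out of the drawer front, roughly towards the robot: the drawer slides along it. The two cabinets stand side by side, either one on the left
- lavender_cabinet_drawer0 (a joint): travel in m of the drawer with the lavender (purple) front: 0 = shut, 0.142 = fully out at its stop; may start up to 0.02 ajar; about 1 N of friction
- lavender_cabinet_drawer0_handle (a point): middle of the steel bar handle of the lavender (purple) drawer, moving with it: level round bar 11 mm thick, 101 mm long along the cabinet's y, on two stems 76 mm apart; its axis is 57 mm above the table, 38 mm below the cabinet's top, 35 mm in front of the coloured face (29 mm clear gap behind the bar)
- lavender_drawer_floor (a point): point on the inner floor of the lavender (purple) drawer, moving with it, 22 mm above the table and 123.5 mm behind the handle bar: the middle of the floor area that lies uncovered when the drawer is fully out (135 mm along the cabinet's x by 138 mm between the side walls); axes as the cabinet's. The walls stand 51 mm above the floor, the coloured front about 60 mm
- scale: grey kitchen scale, fixed, 200 (x) x 170 (y) mm, with a steel platform 140 x 150 mm and a dark display strip along its -x edge; origin at the centre of its underside on the table. Left or right of the cabinets
- scale_top (a point): centre of the top of the scale's steel platform, 42 mm above the table
- rack: slatted light-wood curing rack, fixed, 200 (x) x 170 (y) x 42 mm, origin at the centre of its underside; on the other side from the scale
- rack_top (a point): centre of the rack's top, 42 mm above the table
- bottle: loose white plastic bottle, 64 mm across, 190 mm tall, origin at the centre of its foot; leave it alone
- jug: loose clear plastic measuring jug, 104 mm across, 130 mm tall, with a handle, origin at the centre of its foot; leave it alone
- paddle: loose wooden stirring paddle 280 mm long, lying on the table at the right edge; leave it alone
Not all that is in view belongs to the job. There is more than one size of the lavender_bar; the job needs the largest.

How it is judged:
At the end, for the whole second after the job is handed in: The bar from the scale lies still and flat (0.12 rad), underside within 10 mm of the floor, in the drawer of its colour, which is within 12 mm of its stop. The other bar is within 20 mm, and the other drawer within 15 mm, of its start (((value of joint mint_cabinet_drawer0 above 0.13 m and x of mint_bar in the frame of mint_drawer_floor between -0.07 and 0.1 m and y of mint_bar in the frame of mint_drawer_floor between -0.07 and 0.07 m and z of mint_bar in the frame of mint_drawer_floor between -0.006 and 0.01 m and angle between mint_bar's own z axis and vertical below 0.12 rad and linear speed of mint_bar below 0.02 m/s and distance of lavender_bar from where it was at the start of the episode below 0.02 m and horizontal distance between lavender_bar and scale_top above 0.2 m and distance of lavender_cabinet_drawer0_handle from where it was at the start of the episode below 0.015 m) or (value of joint lavender_cabinet_drawer0 above 0.13 m and x of lavender_bar in the frame of lavender_drawer_floor between -0.07 and 0.1 m and y of lavender_bar in the frame of lavender_drawer_floor between -0.07 and 0.07 m and z of lavender_bar in the frame of lavender_drawer_floor between -0.006 and 0.01 m and angle between lavender_bar's own z axis and vertical below 0.12 rad and linear speed of lavender_bar below 0.02 m/s and distance of mint_bar from where it was at the start of the episode below 0.02 m and horizontal distance between mint_bar and scale_top above 0.2 m and distance of mint_cabinet_drawer0_handle from where it was at the start of the episode below 0.015 m))); the robot touches nothing.
It fails at once if the bottle, the jug or the paddle is pushed more than 30 mm (distance of any of bottle, jug, paddle from where it was at the start of the episode above 0.03 m).
It fails at once if a soap bar is dropped: it falls freely faster than 1.0 m/s (about 50 mm) ((linear speed of mint_bar above 1 m/s and contact force between mint_bar and the fingers below 0.1 N) or (linear speed of lavender_bar above 1 m/s and contact force between lavender_bar and the fingers below 0.1 N)).
It fails at once if the drawer that matches the bar on the rack is moved more than 30 mm ((horizontal distance between mint_bar and scale_top above 0.2 m and distance of mint_bar from where it was at the start of the episode below 0.02 m and distance of mint_cabinet_drawer0_handle from where it was at the start of the episode above 0.03 m) or (horizontal distance between lavender_bar and scale_top above 0.2 m and distance of lavender_bar from where it was at the start of the episode below 0.02 m and distance of lavender_cabinet_drawer0_handle from where it was at the start of the episode above 0.03 m)).
It also fails if it takes over 58 s, if anything falls off the work surface, if the arm or the gripper's body presses on something with over 40 N, if the wrist force passes 120 N, or if a joint passes its speed limit or range.

## Working session

There is one attempt and no reset: what is moved stays moved. The work goes in short steps, Python scripts to look and compute and a shell command to move; the robot and the scene stay as the last step left them, time stands still between calls to the robot, and variables do not carry over. Pictures are saved under pics/ and viewed, at most 10 in all, crops included, and the job is handed in when it is done.

```bash
ls; mkdir -p pics; python3 - <<'E'
from rig import manip
import cv2,pickle
print(manip.get_state(), manip.grip_point_offset)
for n in("top","side"):
    im=manip.get_image(n);pickle.dump(im,open(n+".pkl","wb"));cv2.imwrite(f"pics/{n}.png",im["pixels"])
    print(n,im["pose"].round(3).tolist(),im["fx"],im["D"])
E
```

```text
pics
{'clock': 0.0, 'qpos': array([ 1.18899853e+00,  2.76613688e-01,  1.50614686e+00,  4.18938427e-06,
        1.36064689e+00, -1.21000040e-01]), 'qd': array([-0.00085802,  0.0012175 , -0.00092059, -0.00063884,  0.00035236,
       -0.00138657]), 'effort': array([-8.01943988e-04, -4.16782379e+01, -2.45799047e+01, -1.31824663e-04,
        1.16068256e-02,  2.32624109e-05]), 'position': array([0.14807521, 0.5550741 , 0.23042355]), 'ee_rot': array([-2.27706446e-04,  1.30030027e-01,  9.91509641e-01, -8.78361145e-04]), 'contact_force': array([-0.32151512,  0.07236749,  0.34072577]), 'moment': array([ 0.00366629,  0.00015806, -0.01949663]), 'gripper_force': 0.0, 'width': 0.08524537626970595} 0.0187
top [[-0.003, -0.986, 0.164, 0.286], [-1.0, 0.005, 0.013, -0.087], [-0.014, -0.164, -0.986, 1.354], [0.0, 0.0, 0.0, 1.0]] 401.05789702974863 [-0.02410018  0.          0.          0.          0.        ]
side [[0.85, -0.384, 0.362, -0.022], [-0.527, -0.637, 0.562, -0.912], [0.014, -0.668, -0.744, 1.184], [0.0, 0.0, 0.0, 1.0]] 392.53503798251177 [-0.02603479  0.          0.          0.          0.        ]
```

View pics/top.png

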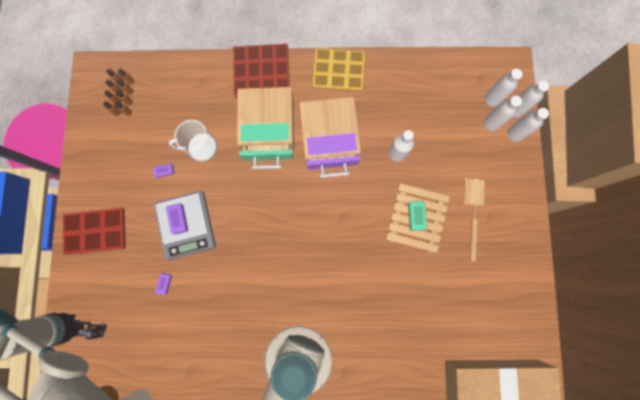

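View pics/side.png

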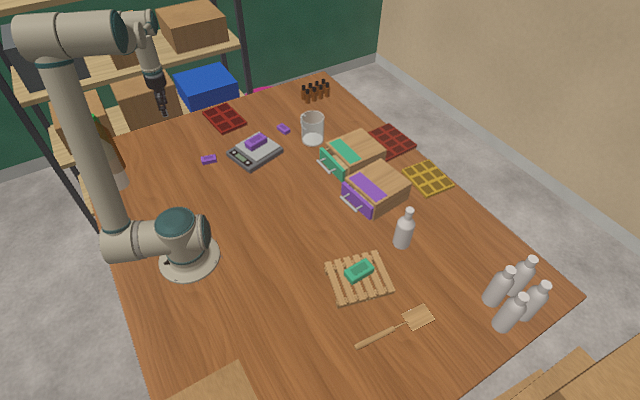

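The top view shows the full-size lavender bar on the scale at (177,218). Purple things that could be mistaken for it are the small bars at (163,171) and (164,284), and the drawer front and strip near (332,150). The mint bar is on the rack at (418,216). The target drawer is the right-hand cabinet, with its handle at about (335,175). The jug at (198,145) is near the scale, and the mint cabinet sits next to the lavender one.

```bash
cat > h.py <<'E'
import numpy as np,cv2
def K(im): return np.array([[im["fx"],0,im["cx"]],[0,im["fy"],im["cy"]],[0,0,1.]])
def ray(im,uv,z):
    n=cv2.undistortPoints(np.float64(uv).reshape(-1,1,2),K(im),np.float64(im["D"])).reshape(-1,2)
    d=np.c_[n,np.ones(len(n))]@im["pose"][:3,:3].T; o=im["pose"][:3,3]
    return o+d*((z-o[2])/d[:,2])[:,None]
def cloud(im):
    v,u=np.mgrid[0:400,0:640]; uv=np.c_[u.ravel(),v.ravel()].astype(float)
    n=cv2.undistortPoints(uv.reshape(-1,1,2),K(im),np.float64(im["D"])).reshape(-1,2)
    d=im["depth"].ravel()[:,None]
    return ((np.c_[n,np.ones(len(n))]*d)@im["pose"][:3,:3].T+im["pose"][:3,3]).reshape(400,640,3)
def purple(im): return cv2.inRange(cv2.cvtColor(im["pixels"],cv2.COLOR_BGR2HSV),(122,70,60),(150,255,255))
def rect(im,m,z):
    v,u=np.nonzero(m); p=ray(im,np.c_[u,v],z)[:,:2]
    c,s,a=cv2.minAreaRect((p*1000).astype(np.float32)); return np.round(c,1),np.round(s,1),round(a,1),len(u)
E
python3 - <<'E'
import pickle,cv2,numpy as np
from h import *
for n in("top","side"):
    im=pickle.load(open(n+".pkl","rb"));P=cloud(im);m=purple(im)
    k,l,st,_=cv2.connectedComponentsWithStats(m)
    for i in range(1,k):
        if st[i,4]<25: continue
        s=l==i; zz=P[...,2][s]; print(n,st[i],np.percentile(zz,[10,50,90]).round(3))
        hi=(s&(P[...,2]>np.percentile(zz,90)-.006))
        print('   ',rect(im,hi,np.percentile(zz,90)))
    # handle: points in front of cabinets z 0.05..0.07
    if n=="top":
        g=cv2.cvtColor(im["pixels"],cv2.COLOR_BGR2HSV)
        s=np.zeros((400,640),bool); s[165:182,312:356]=1
        s&=(g[...,1]<60)&(g[...,2]>120)
        v,u=np.nonzero(s);p=ray(im,np.c_[u,v],.0615);print("handle",rect(im,s,.0615),np.c_[u,v][::6].tolist())
        q=P[...,2][170:180,312:356]; print(q[::2,::4].round(3))
        J=(P[...,2]>.1)&(P[...,2]<.3)
        for nm,(a,b,c,d) in dict(jug=(115,165,165,222),bottle=(125,165,385,420)).items():
            z=np.zeros_like(J);z[a:b,c:d]=J[a:b,c:d]; print(nm,P[z].min(0).round(3),P[z].max(0).round(3))
        z=np.zeros_like(J);z[80:170,225:300]=(P[80:170,225:300,2]>.085); print("mintcab",P[z].min(0).round(3),P[z].max(0).round(3))
        cr=cv2.resize(im["pixels"][130:270,140:370],None,fx=3.4,fy=3.4,interpolation=2)
        cv2.imwrite("pics/crop.png",cr)
E
```

```text
top [307 133  50  22 824] [0.094 0.098 0.101]
    (array([ 692.4, -109.8]), array([ 57.9, 156.8]), 5.9, 730)
top [307 156  53  13 404] [0.038 0.079 0.086]
    (array([ 641.2, -114.8]), array([ 14.3, 171. ]), 5.8, 196)
top [153 164  20  13 199] [0.018 0.024 0.028]
    (array([628.1, 468.7]), array([33.7, 62.6]), 11.2, 140)
top [167 204  20  30 461] [0.072 0.077 0.081]
    (array([453.6, 393.8]), array([91.8, 50.4]), 12.4, 351)
top [155 274  16  21 223] [0.02  0.024 0.028]
    (array([244.3, 445. ]), array([36.3, 64.2]), 76.3, 178)
handle (array([ 610.7, -119.9]), array([96. , 40.9]), 89.6, 164) [[321, 165], [320, 166], [345, 166], [344, 167], [323, 168], [323, 169], [323, 170], [323, 171], [322, 172], [343, 172], [349, 172], [330, 173], [336, 173], [342, 173], [348, 173], [324, 174], [330, 174], [336, 174], [342, 174], [348, 174], [325, 175], [331, 175], [337, 175], [343, 175], [322, 176], [328, 176], [334, 176], [324, 177]]
[[ 0.003  0.001  0.005 -0.001  0.002 -0.004  0.001 -0.004 -0.003  0.002
  -0.005]
 [ 0.004 -0.004 -0.     0.005  0.001  0.006 -0.     0.064  0.068  0.069
   0.004
[... 234 characters left out ...]
003
   0.004]]
jug [0.664 0.291 0.1  ] [0.767 0.422 0.138]
bottle [ 0.658 -0.37   0.1  ] [ 0.719 -0.309  0.197]
mintcab [ 0.286 -0.087  0.085] [0.893 0.202 1.354]
side [277 123  13  12  90] [0.011 0.022 0.028]
    (array([624.4, 462.5]), array([35.8, 58.6]), 9.8, 48)
side [244 133  23  18 247] [0.058 0.074 0.079]
    (array([452.6, 380.4]), array([95.9, 68.5]), 20.3, 135)
side [201 154  16  11 116] [0.012 0.022 0.026]
    (array([242.3, 437.5]), array([39.4, 62.7]), 76.6, 77)
side [349 172  38  30 434] [0.092 0.096 0.099]
    (array([ 692.1, -113.2]), array([ 57. , 155.6]), 5.6, 363)
side [341 181  33  39 442] [0.027 0.064 0.084]
    (array([ 631.1, -121.9]), array([ 38.1, 173.2]), 6.9, 142)
```

View pics/crop.png

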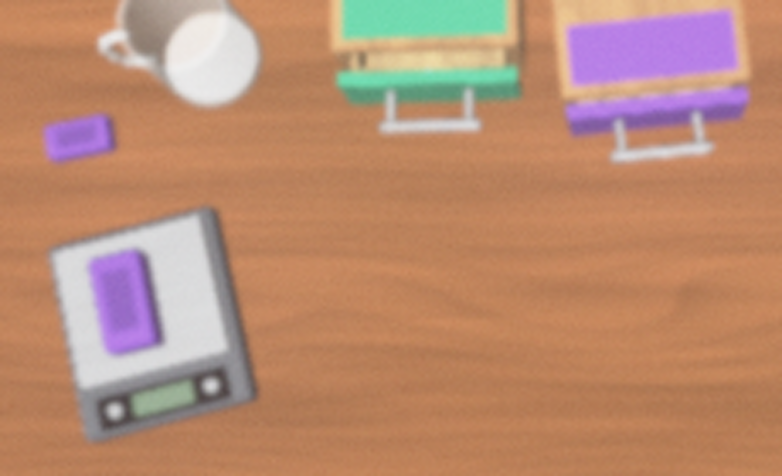

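The crop confirms the choice. The largest lavender bar lies on the scale platform, with its long axis about 12° off x. The lavender drawer is slightly ajar, and its handle ends at about (321,176) and (349,173) in the full picture.

```bash
python3 - <<'E'
import pickle
from h import *
im=pickle.load(open("top.pkl","rb"));P=cloud(im)
s=np.zeros((400,640),bool); s[170:180,312:356]=(P[170:180,312:356,2]>.05)
v,u=np.nonzero(s);p=ray(im,np.c_[u,v],.06)[:,:2]
print("handle bar",p.mean(0).round(4),rect(im,s,.06))
c=cv2.fitLine(p.astype(np.float32),2,0,.01,.01).ravel();print(np.degrees(np.arctan2(c[1],c[0])))
b=np.array([692.4,-109.8]);a=np.radians(5.9);R=np.array([[np.cos(a),np.sin(a)],[-np.sin(a),np.cos(a)]])
print("handle rel strip in cab frame",R@(p.mean(0)*1000-b))
E
python3 -m pendant '[{"jaw":-0.4,"tx":4,"ty":-6,"tz":1,"az":-7},{"jaw":-0.4,"tx":8,"ty":-12,"tz":1,"az":-14},{"jaw":-0.4,"tx":12,"ty":-18,"tz":1,"az":-21},{"jaw":-0.4,"tx":16,"ty":-24,"tz":1,"az":-28},{"jaw":-0.4,"tx":20,"ty":-30,"tz":1,"az":-35},{"jaw":-0.4,"tx":24,"ty":-36,"tz":0,"az":-42},{"jaw":-0.4,"tx":28,"ty":-42,"tz":0,"az":-49},{"jaw":-0.4,"tx":32,"ty":-48,"tz":0,"az":-56},{"jaw":-0.4,"tx":36,"ty":-54,"tz":0,"az":-62},{"jaw":-0.4,"tx":40,"ty":-60,"tz":0,"az":-69}]'
```

```text
handle bar [ 0.6023 -0.1183] (array([ 604.2, -119.9]), array([96. , 20.4]), 89.6, 110)
-86.0256
handle rel strip in cab frame [-90.49460555   0.84277055]invalid input at $[0]: expected keys jaw, tx, ty, tz, ax, ay, az
```

```bash
python3 -m pendant '[{"jaw":-0.4,"tx":4,"ty":-6,"tz":1,"ax":0,"ay":0,"az":-7},{"jaw":-0.4,"tx":8,"ty":-12,"tz":1,"ax":0,"ay":0,"az":-14},{"jaw":-0.4,"tx":12,"ty":-18,"tz":1,"ax":0,"ay":0,"az":-21},{"jaw":-0.4,"tx":16,"ty":-24,"tz":1,"ax":0,"ay":0,"az":-28},{"jaw":-0.4,"tx":20,"ty":-30,"tz":1,"ax":0,"ay":0,"az":-35},{"jaw":-0.4,"tx":24,"ty":-36,"tz":0,"ax":0,"ay":0,"az":-42},{"jaw":-0.4,"tx":28,"ty":-42,"tz":0,"ax":0,"ay":0,"az":-49},{"jaw":-0.4,"tx":32,"ty":-48,"tz":0,"ax":0,"ay":0,"az":-56},{"jaw":-0.4,"tx":36,"ty":-54,"tz":0,"ax":0,"ay":0,"az":-62},{"jaw":-0.4,"tx":40,"ty":-60,"tz":0,"ax":0,"ay":0,"az":-69}]' 25
```

```text
clock: 1.35
position: [0.4951, 0.0344, 0.2316]
ee_rot: [-0.0, 0.67, 0.742, 0.0]
contact_force: [0.5, 0.3, -0.0]
width: 0.0256
gripper_force: 0.0
```

```bash
python3 -m pendant '[{"jaw":-0.4,"tx":0,"ty":0,"tz":0,"ax":0,"ay":0,"az":0},{"jaw":-0.4,"tx":0,"ty":0,"tz":0,"ax":0,"ay":0,"az":0}]'; python3 -c "
from rig import manip;import numpy as np
from scipy.spatial.transform import Rotation as R
s=manip.get_state();q=s['ee_rot'];m=R.from_quat(np.r_[q[1:],q[0]]).as_matrix();print(s['position'],m.round(3),np.degrees(np.arctan2(m[1,1],m[0,1])))"
```

```text
clock: 1.6
position: [0.4938, 0.0364, 0.2312]
ee_rot: [-0.001, 0.669, 0.743, -0.0]
contact_force: [0.4, -0.0, 0.5]
width: 0.0254
gripper_force: 0.0
[0.49378056 0.03637489 0.23122021] [[-0.105  0.994 -0.002]
 [ 0.994  0.105  0.001]
 [ 0.001 -0.002 -1.   ]] 6.026692326854354
```

```bash
python3 -m pendant '[{"jaw":-0.4,"tx":3,"ty":-4,"tz":0,"ax":0,"ay":0,"az":0},{"jaw":-0.4,"tx":6,"ty":-9,"tz":-2,"ax":0,"ay":0,"az":0},{"jaw":-0.4,"tx":9,"ty":-13,"tz":-5,"ax":0,"ay":0,"az":0},{"jaw":-0.4,"tx":10.7,"ty":-15.5,"tz":-8,"ax":0,"ay":0,"az":0},{"jaw":-0.4,"tx":10.7,"ty":-15.5,"tz":-10,"ax":0,"ay":0,"az":0},{"jaw":-0.4,"tx":10.7,"ty":-15.5,"tz":-10,"ax":0,"ay":0,"az":0},{"jaw":-0.4,"tx":10.7,"ty":-15.5,"tz":-10,"ax":0,"ay":0,"az":0}]'
python3 - <<'E'
from rig import manip
from h import *
im=manip.get_image("wrist");cv2.imwrite("pics/w1.png",im["pixels"]);P=cloud(im)
z=P[...,2];s=(z>.045)&(z<.072)&(P[...,0]<.62)&(P[...,0]>.57)&(abs(P[...,1]+.118)<.045)
print(manip.get_state()["position"],P[s].mean(0) if s.any() else None,s.sum())
if s.any():print(np.percentile(P[s],[2,98],axis=0))
E
```

```text
clock: 2.48
position: [0.6016, -0.1173, 0.1329]
ee_rot: [0.0, 0.668, 0.744, 0.0]
contact_force: [0.2, 0.2, 1.0]
width: 0.0257
gripper_force: 0.0
[ 0.60197838 -0.11761209  0.13331822] [ 0.6036305  -0.11300921  0.06175761] 1920
[[ 0.59396109 -0.16043845  0.05855081]
 [ 0.61859851 -0.07470999  0.06401282]]
```

View pics/w1.png

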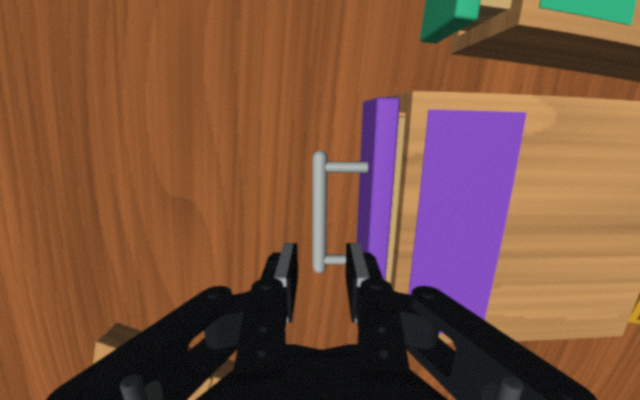

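The wrist view shows the handle bar at column ~319, running rows 152–272. It is centred between the fingertips at columns 293 and 352. I'll descend and grip it.

```bash
python3 -m pendant '[{"jaw":-0.4,"tx":0,"ty":0,"tz":-3,"ax":0,"ay":0,"az":0},{"jaw":-0.4,"tx":0,"ty":0,"tz":-6,"ax":0,"ay":0,"az":0},{"jaw":-0.4,"tx":0,"ty":0,"tz":-8,"ax":0,"ay":0,"az":0},{"jaw":-0.4,"tx":0,"ty":0,"tz":-9.5,"ax":0,"ay":0,"az":0},{"jaw":-0.4,"tx":0,"ty":0,"tz":-9.5,"ax":0,"ay":0,"az":0},{"jaw":-1,"tx":0,"ty":0,"tz":-9.5,"ax":0,"ay":0,"az":0},{"jaw":-1,"tx":0,"ty":0,"tz":-9.5,"ax":0,"ay":0,"az":0},{"jaw":-1,"tx":0,"ty":0,"tz":-9.5,"ax":0,"ay":0,"az":0}]' 30
```

```text
clock: 3.52
position: [0.6029, -0.1186, 0.0387]
ee_rot: [0.002, 0.669, 0.743, 0.001]
contact_force: [-0.1, 0.8, 7.6]
width: 0.0096
gripper_force: 29.2
```

```bash
python3 -m pendant '[{"jaw":-1,"tx":-1,"ty":-0.1,"tz":0,"ax":0,"ay":0,"az":0},{"jaw":-1,"tx":-2.5,"ty":-0.26,"tz":0,"ax":0,"ay":0,"az":0},{"jaw":-1,"tx":-4,"ty":-0.41,"tz":0,"ax":0,"ay":0,"az":0},{"jaw":-1,"tx":-5.5,"ty":-0.57,"tz":0,"ax":0,"ay":0,"az":0},{"jaw":-1,"tx":-7,"ty":-0.72,"tz":0,"ax":0,"ay":0,"az":0},{"jaw":-1,"tx":-8.5,"ty":-0.88,"tz":0,"ax":0,"ay":0,"az":0},{"jaw":-1,"tx":-10,"ty":-1.03,"tz":0,"ax":0,"ay":0,"az":0},{"jaw":-1,"tx":-11.5,"ty":-1.19,"tz":0,"ax":0,"ay":0,"az":0},{"jaw":-1,"tx":-12,"ty":-1.24,"tz":0,"ax":0,"ay":0,"az":0},{"jaw":-1,"tx":-12,"ty":-1.24,"tz":0,"ax":0,"ay":0,"az":0}]'
```

```text
clock: 4.78
position: [0.4818, -0.1307, 0.0387]
ee_rot: [0.001, 0.669, 0.743, 0.001]
contact_force: [-1.3, 2.5, 10.8]
width: 0.0099
gripper_force: 30.2
```

```bash
python3 -m pendant '[{"jaw":-1,"tx":-0.5,"ty":-0.05,"tz":0,"ax":0,"ay":0,"az":0},{"jaw":-1,"tx":-0.5,"ty":-0.05,"tz":0,"ax":0,"ay":0,"az":0}]';python3 -m pendant '[{"jaw":-1,"tx":-0.5,"ty":-0.05,"tz":0,"ax":0,"ay":0,"az":0},{"jaw":-1,"tx":-0.5,"ty":-0.05,"tz":0,"ax":0,"ay":0,"az":0}]'
```

```text
clock: 5.03
position: [0.4771, -0.1312, 0.0387]
ee_rot: [0.001, 0.669, 0.743, 0.001]
contact_force: [-0.6, 3.3, 10.9]
width: 0.01
gripper_force: 30.2
clock: 5.28
position: [0.4722, -0.1317, 0.0387]
ee_rot: [0.001, 0.669, 0.743, 0.001]
contact_force: [-1.2, 3.9, 11.7]
width: 0.0098
gripper_force: 30.2
```

```bash
python3 -m pendant '[{"jaw":-1,"tx":-0.4,"ty":-0.04,"tz":0,"ax":0,"ay":0,"az":0},{"jaw":-1,"tx":-0.4,"ty":-0.04,"tz":0,"ax":0,"ay":0,"az":0}]' | grep -E "pos|cont";python3 -m pendant '[{"jaw":-1,"tx":-0.4,"ty":-0.04,"tz":0,"ax":0,"ay":0,"az":0},{"jaw":-1,"tx":-0.4,"ty":-0.04,"tz":0,"ax":0,"ay":0,"az":0}]' | grep -E "pos|cont"; python3 -m pendant '[{"jaw":-1,"tx":-0.4,"ty":-0.04,"tz":0,"ax":0,"ay":0,"az":0},{"jaw":-1,"tx":-0.4,"ty":-0.04,"tz":0,"ax":0,"ay":0,"az":0}]' | grep -E "pos|cont"
```

```text
position: [0.4683, -0.132, 0.0386]
contact_force: [-0.5, 3.9, 12.2]
position: [0.4644, -0.1324, 0.0387]
contact_force: [-0.6, 4.2, 11.7]
position: [0.463, -0.1326, 0.0387]
contact_force: [5.1, 6.4, 7.0]
```

The drawer met its stop after 140 mm of pull (+5 N). I'll release the handle, lift and go over to the bar.

```bash
python3 -m pendant '[{"jaw":-0.4,"tx":0.1,"ty":0,"tz":0,"ax":0,"ay":0,"az":0},{"jaw":-0.4,"tx":0.1,"ty":0,"tz":0,"ax":0,"ay":0,"az":0},{"jaw":-0.4,"tx":0.1,"ty":0,"tz":0,"ax":0,"ay":0,"az":0},{"jaw":-0.4,"tx":0.1,"ty":0,"tz":3,"ax":0,"ay":0,"az":0},{"jaw":-0.4,"tx":0.1,"ty":0,"tz":8,"ax":0,"ay":0,"az":0},{"jaw":0,"tx":0.1,"ty":0,"tz":14,"ax":0,"ay":0,"az":0},{"jaw":0.6,"tx":0,"ty":5,"tz":17,"ax":0,"ay":0,"az":10},{"jaw":1,"tx":0,"ty":11,"tz":17,"ax":0,"ay":0,"az":20},{"jaw":1,"tx":0,"ty":17,"tz":17,"ax":0,"ay":0,"az":30},{"jaw":1,"tx":0,"ty":23,"tz":17,"ax":0,"ay":0,"az":40}]' && python3 -m pendant '[{"jaw":1,"tx":0,"ty":5.5,"tz":0,"ax":0,"ay":0,"az":10},{"jaw":1,"tx":0,"ty":11,"tz":0,"ax":0,"ay":0,"az":20},{"jaw":1,"tx":0,"ty":17,"tz":0,"ax":0,"ay":0,"az":30},{"jaw":1,"tx":-1,"ty":22,"tz":0,"ax":0,"ay":0,"az":40},{"jaw":1,"tx":-1,"ty":27,"tz":0,"ax":0,"ay":0,"az":50},{"jaw":1,"tx":-1,"ty":29,"tz":0,"ax":0,"ay":0,"az":56},{"jaw":1,"tx":-1,"ty":29.5,"tz":0,"ax":0,"ay":0,"az":56.4},{"jaw":1,"tx":-1,"ty":29.5,"tz":0,"ax":0,"ay":0,"az":56.4},{"jaw":1,"tx":-1,"ty":29.5,"tz":0,"ax":0,"ay":0,"az":56.4}]'
python3 - <<'E'
from rig import manip
from h import *
from scipy.spatial.transform import Rotation as R
s=manip.get_state();q=s['ee_rot'];m=R.from_quat(np.r_[q[1:],q[0]]).as_matrix();print(s['position'],s['qpos'].round(2),np.degrees(np.arctan2(m[1,1],m[0,1])))
im=manip.get_image("wrist");cv2.imwrite("pics/w2.png",im["pixels"]);P=cloud(im)
s=(purple(im)>0)&(P[...,2]>.066)&(P[...,2]<.09)
print(rect(im,s,.076),np.percentile(P[s],[2,50,98],axis=0).round(4))
t=manip.get_image("top");c,s_,a,n=rect(t,(cv2.inRange(cv2.cvtColor(t["pixels"],cv2.COLOR_BGR2HSV),(122,70,60),(150,255,255))>0)&(cloud(t)[...,2]>.07)&(cloud(t)[...,0]<.55),.079);print("front",c,s_,a)
E
```

```text
clock: 7.28
position: [0.4588, 0.098, 0.2066]
ee_rot: [0.0, 0.372, 0.928, -0.0]
contact_force: [0.9, -0.4, -0.1]
width: 0.0857
gripper_force: 0.0
clock: 8.4
position: [0.4495, 0.3904, 0.2068]
ee_rot: [-0.0, -0.108, 0.994, -0.0]
contact_force: [0.1, -0.3, 0.4]
width: 0.0854
gripper_force: 0.0
[0.44954153 0.39037242 0.20677011] [ 0.6   0.32  1.5  -0.    1.32 -1.19] 102.3466876545336
(array([454.1, 395.9]), array([93.5, 49.6]), 14.1, 4783) [[0.4095 0.3672 0.0723]
 [0.4508 0.3956 0.0767]
 [0.4981 0.4246 0.0784]]
front [481.  160.1] [256.8 711.9] 24.6
```

View pics/w2.png

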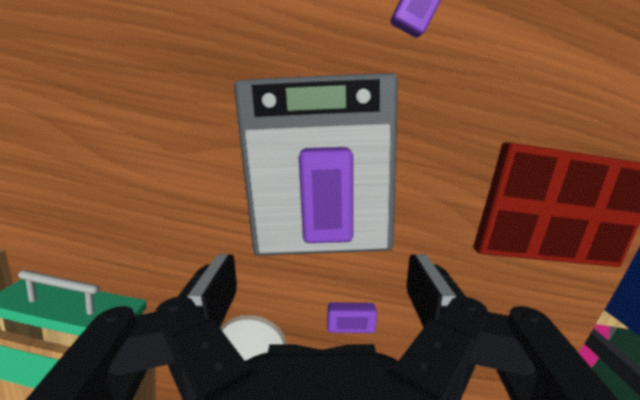

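The wrist view shows the bar at about (326,195) on the platform, between the open fingers and aligned with them. Both views agree on (0.454, 0.395).

```bash
python3 -m pendant '[{"jaw":1,"tx":0.4,"ty":0.5,"tz":-5,"ax":0,"ay":0,"az":1},{"jaw":1,"tx":0.4,"ty":0.5,"tz":-9,"ax":0,"ay":0,"az":1},{"jaw":1,"tx":0.4,"ty":0.5,"tz":-12,"ax":0,"ay":0,"az":1},{"jaw":1,"tx":0.4,"ty":0.5,"tz":-14.5,"ax":0,"ay":0,"az":1},{"jaw":1,"tx":0.4,"ty":0.5,"tz":-15.8,"ax":0,"ay":0,"az":1},{"jaw":1,"tx":0.4,"ty":0.5,"tz":-15.8,"ax":0,"ay":0,"az":1},{"jaw":-1,"tx":0.4,"ty":0.5,"tz":-15.8,"ax":0,"ay":0,"az":1},{"jaw":-1,"tx":0.4,"ty":0.5,"tz":-15.8,"ax":0,"ay":0,"az":1},{"jaw":-1,"tx":0.4,"ty":0.5,"tz":-15.8,"ax":0,"ay":0,"az":1},{"jaw":-1,"tx":0.4,"ty":0.5,"tz":-15.8,"ax":0,"ay":0,"az":1}]' 40
```

```text
clock: 9.75
position: [0.4543, 0.3971, 0.0502]
ee_rot: [0.001, -0.117, 0.993, 0.001]
contact_force: [-0.3, -0.3, 7.0]
width: 0.0512
gripper_force: 44.2
```

```bash
python3 -m pendant '[{"jaw":-1,"tx":0,"ty":0,"tz":1,"ax":0,"ay":0,"az":0},{"jaw":-1,"tx":0,"ty":0,"tz":3,"ax":0,"ay":0,"az":0},{"jaw":-1,"tx":0,"ty":0,"tz":6,"ax":0,"ay":0,"az":0},{"jaw":-1,"tx":0,"ty":0,"tz":10,"ax":0,"ay":0,"az":0},{"jaw":-1,"tx":0,"ty":-2,"tz":13,"ax":0,"ay":0,"az":0},{"jaw":-1,"tx":0.5,"ty":-5,"tz":14,"ax":0,"ay":0,"az":-1},{"jaw":-1,"tx":1.5,"ty":-9,"tz":14,"ax":0,"ay":0,"az":-2},{"jaw":-1,"tx":2.5,"ty":-13,"tz":14,"ax":0,"ay":0,"az":-3},{"jaw":-1,"tx":3.5,"ty":-17,"tz":14,"ax":0,"ay":0,"az":-4},{"jaw":-1,"tx":4.5,"ty":-21,"tz":14,"ax":0,"ay":0,"az":-5}]' && python3 -m pendant '[{"jaw":-1,"tx":1,"ty":-4,"tz":0,"ax":0,"ay":0,"az":-1},{"jaw":-1,"tx":2.5,"ty":-8.5,"tz":0,"ax":0,"ay":0,"az":-2},{"jaw":-1,"tx":4,"ty":-13,"tz":0,"ax":0,"ay":0,"az":-2.5},{"jaw":-1,"tx":5.5,"ty":-18,"tz":0,"ax":0,"ay":0,"az":-2.5},{"jaw":-1,"tx":7,"ty":-22.5,"tz":0,"ax":0,"ay":0,"az":-2.5},{"jaw":-1,"tx":8,"ty":-26.5,"tz":0,"ax":0,"ay":0,"az":-2.5},{"jaw":-1,"tx":8.5,"ty":-29.5,"tz":0,"ax":0,"ay":0,"az":-2.5},{"jaw":-1,"tx":8.7,"ty":-30.7,"tz":0,"ax":0,"ay":0,"az":-2.5},{"jaw":-1,"tx":8.7,"ty":-30.7,"tz":0,"ax":0,"ay":0,"az":-2.5}]'
python3 - <<'E'
from rig import manip
from h import *
im=manip.get_image("side");cv2.imwrite("pics/s2.png",cv2.resize(im["pixels"][120:260,240:440],None,fx=4,fy=4))
P=cloud(im);l=P[purple(im)>0]
for lo,hi in((.07,.1),(.1,.3)):
    q=l[(l[:,2]>lo)&(l[:,2]<hi)]; print(len(q),np.percentile(q,[2,50,98],axis=0).round(3).tolist() if len(q) else 0)
m=(purple(im)>0)&(P[...,2]<.09)&(P[...,2]>.074)&(P[...,0]<.56)&(P[...,1]<.0);print("front",rect(im,m,.08))
E
```

```text
clock: 11.0
position: [0.4981, 0.1854, 0.1888]
ee_rot: [-0.0, -0.074, 0.997, 0.0]
contact_force: [0.3, -0.8, -2.8]
width: 0.0514
gripper_force: 43.4
clock: 12.12
position: [0.5852, -0.1202, 0.1886]
ee_rot: [-0.0, -0.051, 0.999, 0.001]
contact_force: [-0.4, 0.1, -2.7]
width: 0.0514
gripper_force: 43.3
508 [[0.495, -0.214, 0.072], [0.679, -0.134, 0.094], [0.723, -0.057, 0.099]]
284 [[0.537, -0.18, 0.101], [0.565, -0.131, 0.213], [0.697, -0.095, 0.26]]
front (array([ 505.2, -134.3]), array([ 19.4, 177.5]), 6.2, 172)
```

View pics/s2.png

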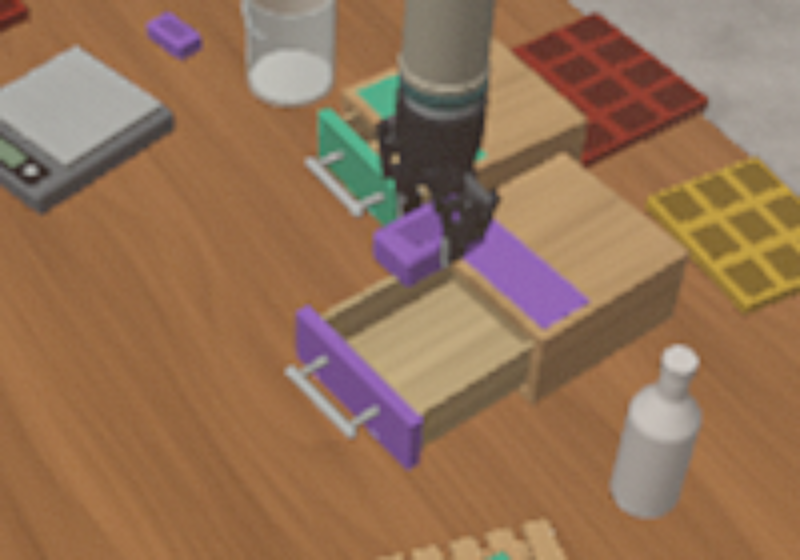

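The side view crop shows the bar in the gripper at (410,245), level, above the open drawer whose floor is centred at (440,350). The drawer is still fully out. I'll lower the bar.

```bash
python3 -m pendant '[{"jaw":-1,"tx":0,"ty":0,"tz":-3,"ax":0,"ay":0,"az":0},{"jaw":-1,"tx":0,"ty":0,"tz":-6,"ax":0,"ay":0,"az":0},{"jaw":-1,"tx":0,"ty":0,"tz":-9,"ax":0,"ay":0,"az":0},{"jaw":-1,"tx":0,"ty":0,"tz":-12,"ax":0,"ay":0,"az":0},{"jaw":-1,"tx":0,"ty":0,"tz":-14,"ax":0,"ay":0,"az":0},{"jaw":-1,"tx":0,"ty":0,"tz":-15.2,"ax":0,"ay":0,"az":0},{"jaw":-1,"tx":0,"ty":0,"tz":-15.2,"ax":0,"ay":0,"az":0}]' && python3 -m pendant '[{"jaw":-1,"tx":0,"ty":0,"tz":-0.3,"ax":0,"ay":0,"az":0},{"jaw":-1,"tx":0,"ty":0,"tz":-0.3,"ax":0,"ay":0,"az":0}]' && python3 -m pendant '[{"jaw":-1,"tx":0,"ty":0,"tz":-0.2,"ax":0,"ay":0,"az":0},{"jaw":-1,"tx":0,"ty":0,"tz":-0.2,"ax":0,"ay":0,"az":0}]'
```

```text
clock: 13.05
position: [0.585, -0.1192, 0.0363]
ee_rot: [-0.001, -0.052, 0.999, 0.0]
contact_force: [-0.1, -1.2, -2.5]
width: 0.0513
gripper_force: 43.2
clock: 13.3
position: [0.5859, -0.1204, 0.0345]
ee_rot: [0.001, -0.052, 0.999, -0.0]
contact_force: [0.6, -0.3, -2.0]
width: 0.0511
gripper_force: 43.2
clock: 13.55
position: [0.5855, -0.1204, 0.0319]
ee_rot: [0.0, -0.052, 0.999, 0.0]
contact_force: [0.8, -0.0, -1.6]
width: 0.0514
gripper_force: 43.2
```

```bash
python3 -m pendant '[{"jaw":-1,"tx":0,"ty":0,"tz":-0.2,"ax":0,"ay":0,"az":0},{"jaw":-1,"tx":0,"ty":0,"tz":-0.2,"ax":0,"ay":0,"az":0}]' | grep -E "pos|cont"; python3 -m pendant '[{"jaw":-1,"tx":0,"ty":0,"tz":-0.1,"ax":0,"ay":0,"az":0},{"jaw":-1,"tx":0,"ty":0,"tz":-0.1,"ax":0,"ay":0,"az":0}]' | grep -E "pos|cont"
```

```text
position: [0.5859, -0.1204, 0.0303]
contact_force: [-0.8, -0.2, 1.3]
position: [0.5865, -0.1204, 0.0303]
contact_force: [-0.4, 1.0, 6.4]
```

The bar is on the floor (+6 N). I'll open the fingers and back straight up.

```bash
python3 -m pendant '[{"jaw":0.6,"tx":0,"ty":0,"tz":0,"ax":0,"ay":0,"az":0},{"jaw":0.6,"tx":0,"ty":0,"tz":0,"ax":0,"ay":0,"az":0},{"jaw":0.6,"tx":0,"ty":0,"tz":0,"ax":0,"ay":0,"az":0},{"jaw":0.6,"tx":0,"ty":0,"tz":2,"ax":0,"ay":0,"az":0},{"jaw":0.6,"tx":0,"ty":0,"tz":5,"ax":0,"ay":0,"az":0},{"jaw":0.6,"tx":0,"ty":0,"tz":10,"ax":0,"ay":0,"az":0},{"jaw":0.6,"tx":-3,"ty":5,"tz":16,"ax":0,"ay":0,"az":0},{"jaw":0.6,"tx":-8,"ty":8,"tz":18,"ax":0,"ay":0,"az":0},{"jaw":0.6,"tx":-13,"ty":10,"tz":18,"ax":0,"ay":0,"az":0},{"jaw":0.6,"tx":-16,"ty":12,"tz":18,"ax":0,"ay":0,"az":0}]'
python3 -m pendant '[{"jaw":0.6,"tx":-5,"ty":2,"tz":0,"ax":0,"ay":0,"az":0},{"jaw":0.6,"tx":-8,"ty":4,"tz":0,"ax":0,"ay":0,"az":0},{"jaw":0.6,"tx":-8,"ty":4,"tz":0,"ax":0,"ay":0,"az":0},{"jaw":0.6,"tx":-8,"ty":4,"tz":0,"ax":0,"ay":0,"az":0}]' | grep -E "pos|clock"
python3 - <<'E'
from rig import manip
from h import *
im=manip.get_image("side");cv2.imwrite("pics/s3.png",cv2.resize(im["pixels"][120:300,240:440],None,fx=3.3,fy=3.3))
P=cloud(im);m=(purple(im)>0)&(P[...,0]>.53)&(P[...,0]<.66)&(P[...,1]<0)&(P[...,2]<.085)
print("bar",np.percentile(P[m],[2,50,98],axis=0).round(3).tolist())
m=(purple(im)>0)&(P[...,2]<.09)&(P[...,2]>.074)&(P[...,0]<.53)&(P[...,1]<.0);print("front",rect(im,m,.08))
E
```

```text
clock: 15.3
position: [0.4231, 0.0007, 0.2094]
ee_rot: [0.0, -0.052, 0.999, 0.0]
contact_force: [0.1, 0.6, 0.4]
width: 0.0684
gripper_force: 0.0
clock: 15.8
position: [0.3464, 0.0394, 0.2092]
bar [[0.54, -0.155, 0.034], [0.583, -0.13, 0.055], [0.629, -0.096, 0.061]]
front (array([ 506.3, -133.6]), array([ 17.3, 176.2]), 6.3, 161)
```

View pics/s3.png

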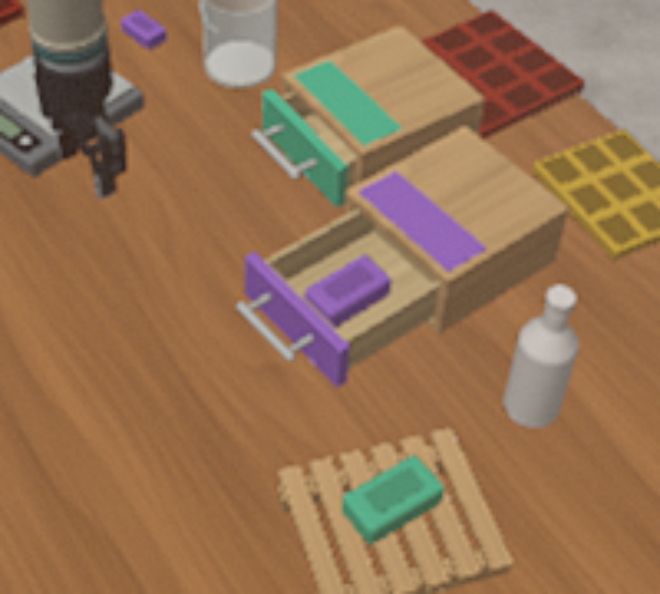

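The lavender bar lies flat in its fully open drawer at (348,288), top at about 56 mm, which is the floor plus the bar's 34 mm. The mint bar at (393,497) is still on the rack, and the arm is clear of everything.

```bash
python3 -c "
from rig import manip;print(manip.sign_off())"
```

```text
the job is handed in; nothing more can be done
None
```

The lavender bar from the scale now lies flat on the floor of the lavender drawer, which is fully out to its stop; the job was handed in at about 16 s, and no verdict came back.

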